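# Bolt the cap chest shut past its spring catch

## Robot

A 7-joint arm with a two-finger parallel gripper is mounted at the origin on the work surface. World frame = base frame: x ahead of the robot, y to its left, z up, the work surface at z = 0. Lengths are in m, angles in rad, forces in N, time in s.
With the tool pointing down it reaches from about 0.35 to 0.9 m from the base axis. Payload 8.1 kg.
Tool frame: the origin (TCP) lies on the centre line of the jaws, within the pads' length; the fingertips stand 22 mm ahead of it and the grasp point (between the pads) lies 3 mm ahead of it (arm.finger_overhang is the distance from the TCP to the fingertips, in m); z points along the fingers, y is the direction in which the jaws open and shut (so a half turn about z gives the same grasp; the last joint's range is limited). The gripper opens to 92 mm and grips with 3 to 60 N. Pads are 19 mm wide; open, the fingers measure 130 mm over their backs; the gripper's body (75 mm by 190 mm) begins 47 mm behind the grasp point.
Start: joints at [1.21, 0.434, 0.025, 1.573, -0.012, 1.134, -0.075], TCP at [0.159, -0.604, 0.249] pointing down, gripper open.
Joint ranges: [-2.62, 2.62], [-0.44, 2.09], [-1.27, 1.32], [0.08, 2.57], [-1.32, 4.46], [0.12, 2], [-2.74, 2.74]. Speed limits (rad/s): [2.22, 2.22, 3.01, 3.01, 3.14, 3.14, 3.14].

## Interface

Orientations are given as a rotation vector (axis times angle).
In Python, from cell import arm gives the robot as it stands. The module is installed in compiled form; this text tells all that it offers.
- The arm moves only by the tool step_arm, never from a script. Its argument "plan" is a list of rows, each an object of numbers: "wx", "wy", "wz": the turn, a rotation vector about the tool's x, y, z in units of 6 degrees (1.0 is 6 degrees); "tx", "ty", "tz": the shift along the tool's x, y, z in cm; "hand": the opening, from 0 (shut) to 1 (fully open). A call has exactly 10 rows; each row shifts and turns the commanded pose from where the row before left it, along the tool's axes as they then stand; what a row does not reach is not made up. A row lasts 1/12 s, in which the tool goes at most 41.7 mm and 7.16 degrees, less where a joint would pass 70% of its speed; a pose out of reach is approached as far as the arm can. A call is refused whole if a number of a shift passes 4.17 or a number of a turn 1, either way. A call with a gripper value outside its range is refused whole. The fingers move at their own pace and stop on an object; "force" is the grip in N (left out, the last holds). Time passes only in rows, so rows that do not move let the fingers close, or fill a call up. It gives the time, the measured TCP pose, the force and the opening at its end, in the units of the state.
- arm.observe(): the state, without advancing time (a new reading comes with each control period).
- arm.get_image(name): name is "side" or "top"; returns (picture, depth): 384x512x3 uint8, red, green, blue; 384x512 float32, m along the optical axis (not along the pixel's ray), 0 where there is no reading.
- arm.calibration(name): a dict with "mtx" (3x3 intrinsics, pixels), "R" (3x3) and "t" (3): a world point X has camera coordinates R X + t. Camera axes: x right, y down, z forward; pixel columns grow to the right and rows downward; lengths in m; the calibration is good to about 2 mm. A picture is of the moment at which its call begins. calibration takes no time and is no camera call.
- arm.sign_off(): hands the job in, once; it reports no verdict.
The state is a dict: "clock": time; "joints": joint angles; "dq": joint speeds; "joint_efforts": joint torques, N m; "position": TCP position; "ee_rot": TCP orientation; "force": force on the tool from outside, world axes, zero at the start; "ft_torque": the same for the moment, N m; "width": opening from 0.0 (shut) to 1.0 (fully open).
Only numpy, scipy, OpenCV 4.12 (cv2) and the standard library are available. Lean on these libraries where they do the work, as an engineer would, in place of code of your own. Each camera call takes 0.05 s, during which the arm holds its last target.

## Task

Lock the lid of the bottle-cap chest. Press the green spring catch down with one fingertip and, keeping it held down all the way, push the red bolt tab with the other fingertip until the bolt is fully home in the yellow keeper; then let go, so that the catch springs back up and traps the bolt, and move clear. Grasp nothing, and leave the bottles, the funnel and the loose cap where they stand.

Things in the scene. Friction and masses are not known exactly. Their poses are not given: they have to be found in the camera images.
- chest: Fixed steel chest, white lid with a window onto blue caps: 200 (x) x 305 (y) x 80 mm high, immovable. Origin: centre of underside; z up; +y is the way the bolt slides home. On the lid, at x = -30 mm the green catch, along x = +30 mm the bolt. Over the bolt two steel guides (y = -55 and 68 mm) reach 18 mm above the lid top, the keeper (y = 127) 21 mm.
- catch_pad: Green press pad of the catch: level flat bar 26 (x) x 88 (y) x 6 mm, axes as the chest's. Origin: centre of its top face, 34 mm above the lid top when up, at chest (-30, 4) mm. It moves only down, so a pressing fingertip may slide along its length. Beside it, up to 12 mm from its bolt-side edge, two dark teeth reach 6 mm below its top: not to be pressed.
- catch (a joint): Catch travel straight down, m: 0 = up, 0.010 = on its stop. A spring pushes up with about 2 N at the top, 5 N at the stop. Pressed 0.006 or more, its teeth clear the bolt's lug; with less, a tooth stops the bolt. Released, it springs up by itself unless the lug stands over a tooth.
- bolt (a joint): Bolt travel along chest +y, m: 0 = withdrawn, 0.045 = fully home on its end stop. Starts at 0 to 0.007; with the catch up the first tooth stops it at 0.008, and the second at 0.029 if the catch is let up on the way. From 0.043 on the catch can rise behind the lug. Friction about 2 N; it stays where it is left.
- tab (a point): On the red upright bolt tab: middle of the face to push (looks to chest -y), 42 mm above the lid top, at chest x = +30 mm; y = -6 mm at bolt 0; moves with the bolt. Tab: 24 (x) x 12 (y) mm, from 14 to 54 mm above the lid top. From it a red lug (8 mm in y, 22 to 30 mm above the lid top) reaches towards the pad, ending 5 mm short. Behind the tab the bolt bar tops out 14 mm above the lid.
- keeper (a point): Middle of the yellow keeper bracket on the chest's +y end, 9 mm above the lid top; the bolt's nose is inside it when home. Fixed to the chest.
- bottle_a: Bystander: dark sauce bottle with yellow label and blue cap, 62 mm in diameter, 200 mm high, 0.4 kg, standing loose. Origin: centre of its base.
- bottle_b: Bystander: the same kind of bottle.
- funnel: Bystander: red funnel standing mouth down, 92 mm across, 105 mm high, loose. Origin: centre of its underside.
- cap: Bystander: loose blue bottle cap on the table, 29 mm across, 18 mm high. Origin: centre of its underside.

How it is judged:
By the outcome, as a careful person would: the job done as asked, in the order asked, and still so for the second after the job is handed in, with the robot touching nothing.
It also fails if it takes over 35 s, if anything falls off the work surface, if the arm or the gripper's body presses on something with over 40 N, if the wrist force passes 120 N, or if a joint passes its speed limit or range.

## Working session

There is one attempt and no reset: what is moved stays moved. The work goes in short steps, Python scripts to look and compute and a tool call to move; the robot and the scene stay as the last step left them, time stands still between calls to the robot, and variables do not carry over. Pictures are saved under pics/ and viewed, and the job is handed in when it is done.

Besides the shell and the picture viewer there is one more tool, called by a JSON object that holds its "method" and its "body". step_arm: Moves the arm, as the interface text tells. Its arguments: {"type":"object","properties":{"plan":{"type":"array"},"force":{"type":"number"}},"required":["plan"]}

```bash
mkdir -p pics; python3 - <<'E'
from cell import arm
import cv2
print(arm.observe())
for n in ("side","top"):
    p,d=arm.get_image(n); cv2.imwrite(f"pics/{n}0.png",p[:,:,::-1]); 
    import numpy as np; np.save(f"pics/{n}0.npy",d); print(n,arm.calibration(n))
print(arm.finger_overhang)
E
```

```text
{'clock': 0.0, 'joints': array([ 1.21037745,  0.43523675,  0.02496238,  1.57408324, -0.01156753,
        1.13400158, -0.0750825 ]), 'dq': array([ 0.00070507, -0.00068549,  0.00033073, -0.00039698, -0.00120246,
       -0.00105455, -0.00020219]), 'joint_efforts': array([-6.41357528e-04, -6.67850661e+01,  9.84807909e-01, -3.14467871e+01,
       -6.05798140e-02,  4.29831748e-02,  1.67193812e-04]), 'position': array([ 0.15918114, -0.60390107,  0.24794164]), 'ee_rot': array([-3.11400355e+00, -4.03617332e-01,  5.80887401e-04]), 'force': array([-0.41491172,  0.19749253,  0.1464031 ]), 'ft_torque': array([ 0.02525962, -0.00623098,  0.01519681]), 'width': 1.0004740134353414}
side {'mtx': array([[395.933543  ,   0.        , 258.97439576],
       [  0.        , 395.933543  , 191.86496025],
       [  0.        ,   0.        ,   1.        ]]), 'R': array([[ 0.84323415, -0.53753741,  0.00311521],
       [-0.39599039, -0.62508778, -0.67264914],
       [ 0.36352135,  0.56596714, -0.73995501]]), 't': array([-0.4841489 ,  0.35484331,  0.77779169])}
top {'mtx': array([[361.79038554,   0.        , 253.3801051 ],
       [  0.        , 361.79038554, 194.94920985],
       [  0.        ,   0.        ,   1.        ]]), 'R': array([[ 1.17730782e-03, -9.99625793e-01, -2.73292399e-02],
       [-9.96954226e-01,  9.57853586e-04, -7.79830379e-02],
       [ 7.79800335e-02,  2.73378113e-02, -9.96580031e-01]]), 't': array([0.06182952, 0.61743422, 1.10894489])}
0.022
```

View pics/side0.png

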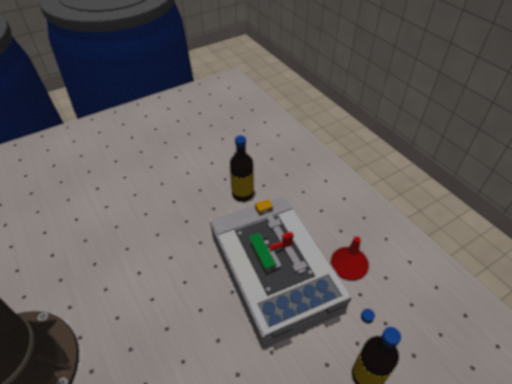

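View pics/top0.png

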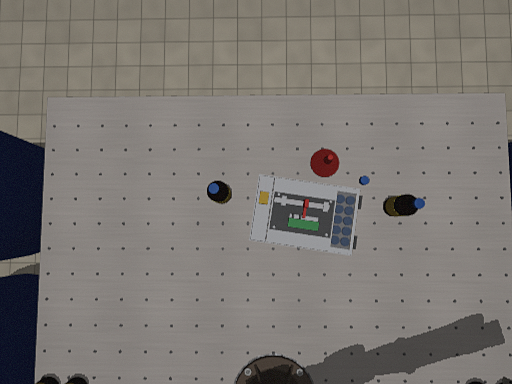

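```bash
python3 - <<'E'
import cv2
p=cv2.imread("pics/top0.png")[165:265,240:380]; cv2.imwrite("pics/top0c.png",cv2.resize(p,None,fx=5.6,fy=5.6,interpolation=cv2.INTER_CUBIC))
p=cv2.imread("pics/side0.png")[190:345,205:360]; cv2.imwrite("pics/side0c.png",cv2.resize(p,(600,600),interpolation=cv2.INTER_CUBIC))
E
```

```text
(no output)
```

View pics/top0c.png

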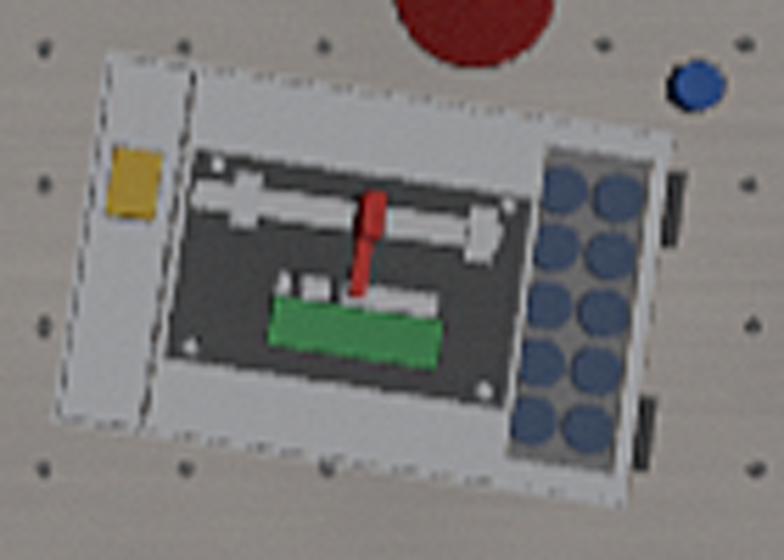

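View pics/side0c.png

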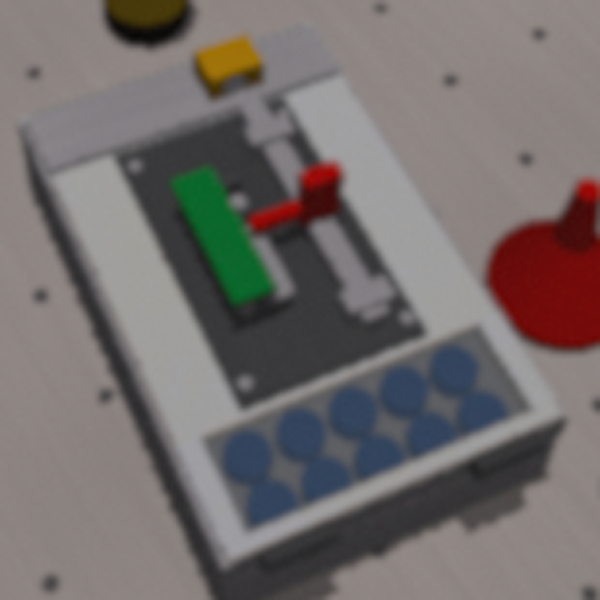

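```bash
cat > h.py <<'E'
import numpy as np
from cell import arm
C={n:arm.calibration(n) for n in("side","top")}
def proj(n,X):
    c=C[n];q=c["R"]@np.asarray(X).T+c["t"][:,None];u=c["mtx"]@q;return (u[:2]/u[2]).T
def ray(n,uv,z):
    c=C[n];d=c["R"].T@np.linalg.solve(c["mtx"],[*uv,1]);o=-c["R"].T@c["t"];return o+d*(z-o[2])/d[2]
E
python3 - <<'E'
from h import *
from scipy.optimize import least_squares
import cv2
t=lambda a,b:((a+.5)/5.6-.5+240,(b+.5)/5.6-.5+165)
s=lambda a,b:((a+.5)/600*155-.5+205,(b+.5)/600*155-.5+190)
for q in [(110,52),(672,132),(622,503),(58,425)]: print(ray("top",t(*q),.08))
pts=[("top",t(110,52),(100,152.5,80)),("top",t(672,132),(100,-152.5,80)),("top",t(622,503),(-100,-152.5,80)),("top",t(58,425),(-100,152.5,80))]
pad=[("top",t(273,295),(-17,48,114)),("top",t(443,321),(-17,-40,114)),("top",t(436,368),(-43,-40,114)),("top",t(268,340),(-43,48,114))]
sp=[("side",s(172,180),(-43,48,114)),("side",s(210,167),(-17,48,114)),("side",s(273,287),(-17,-40,114)),("side",s(235,304),(-43,-40,114))]
sc=[("side",s(22,125),(-100,152.5,80)),("side",s(565,412),(100,-152.5,80)),("side",s(225,565),(-100,-152.5,80))]
def W(P,c):
    c=np.asarray(c)/1000.;cs,sn=np.cos(P[2]),np.sin(P[2]);return np.c_[P[0]+cs*c[:,0]-sn*c[:,1],P[1]+sn*c[:,0]+cs*c[:,1],c[:,2]]
def res(P,S): return np.concatenate([(proj(n,W(P,[c]))[0]-uv) for n,uv,c in S])
for S in (pts,pad,pts+pad,sp,sc,pts+pad+sp+sc):
    r=least_squares(res,[.53,-.1,-.13],args=(S,)); print(r.x,np.abs(r.fun).max(),np.round(r.fun,1) if len(S)>8 else "")
P=r.x; np.save("P.npy",P)
# tab : top of tab in top image; pixel of -y top edge
cs,sn=np.cos(P[2]),np.sin(P[2])
def inv(X): d=X[:2]-P[:2]; return np.r_[cs*d[0]+sn*d[1],-sn*d[0]+cs*d[1]]*1000
for q in [(362,190),(388,192),(384,238),(358,236)]: print("tab54",inv(ray("top",t(*q),.134)))
for q in [(358,240),(370,242),(351,296),(364,297)]: print("lug",inv(ray("top",t(*q),.110)))
for q in [(303,172),(338,164),(303,215),(338,210)]: print("side tab",inv(ray("side",s(*q),.134)),inv(ray("side",s(*q),.094)))
print("W pad",W(P,[(-30,4,114)]),"tab face",W(P,[(30,-6,122)]))
for nm,n,q,z in [("bA","top",(219,186),.2),("bB","top",(420,203),.2),("fun","top",(325,162),.0),("cap","top",(364,180),.018)]: X=ray(n,q,z);print(nm,X,inv(X))
E
```

```text
[0.67638932 0.04293559 0.08      ]
[ 0.63298752 -0.25429946  0.08      ]
[ 0.43854775 -0.22421477  0.08      ]
[0.47825214 0.07037287 0.08      ]
[ 0.55661393 -0.09123246 -0.14118833] 1.3702051622515228 
[ 0.55693423 -0.09103533 -0.15610045] 0.4875664933121584 
[ 0.55683908 -0.09092608 -0.14245372] 1.3029929750999827 
[ 0.55611393 -0.09320479 -0.16150435] 1.0577013217670697 
[ 0.55621937 -0.09321067 -0.1442587 ] 1.9705924866797773 
[ 0.55651909 -0.09209421 -0.14400442] 2.325868727039392 [-0.5 -0.3  1.  -0.2  1.6  1.  -0.9 -0.4  0.5 -0.1  0.7 -0.3  0.7  0.3
  0.1  0.8 -1.1 -0.2 -0.  -0.7  1.3 -0.2 -0.4 -0.1 -1.7 -2.3  1.4 -0.2
 -0.4  0. ]
tab54 [40.62224724 13.56836833]
tab54 [41.48458815  0.53109013]
tab54 [18.24779386 -0.56475399]
tab54 [17.37701945 12.4497418 ]
lug [16.80104116  9.6982115 ]
lug [16.66394213  3.47594658]
lug [-12.20150376   9.38866791]
lug [-11.75016608   2.74183893]
side tab [21.22157405  8.80596229] [36.08034182 34.21469355]
side tab [41.24331646  5.78179159] [57.27685517 31.01308036]
side tab [  8.50505061 -16.5951429 ] [22.61767942  7.3231846 ]
side tab [ 27.11423551 -21.39209808] [42.31875379  2.24476922]
W pad [[ 0.52740364 -0.0838304   0.114     ]] tab face [[ 0.58534752 -0.10233733  0.122     ]]
bA [0.6277036  0.14863581 0.2       ] [ 35.90120213 248.45378192]
bB [ 0.58222681 -0.37816368  0.2       ] [  66.49465868 -279.41919036]
fun [ 0.72521152 -0.16719577  0.        ] [177.72395492 -50.11561845]
cap [ 0.66468218 -0.28503469  0.018     ] [ 134.73187125 -175.42121828]
```

```bash
cat >> h.py <<'E'
from scipy.spatial.transform import Rotation as Ro
YAW=-.147; CX,CY=.5566,-.092
def chest(cx,cy):
    c,s=np.cos(YAW),np.sin(YAW);return np.array([CX+(c*cx-s*cy)/1e3,CY+(s*cx+c*cy)/1e3])
def where():
    o=arm.observe();R=Ro.from_rotvec(o["ee_rot"]).as_matrix();p=o["position"]
    c,s=np.cos(YAW),np.sin(YAW);d=p[:2]-[CX,CY]
    yaw=np.arctan2(R[1,1],R[0,1])
    print("t%.2f"%o["clock"],"chest xy mm",np.round([1e3*(c*d[0]+s*d[1]),1e3*(-s*d[0]+c*d[1])],1),"tip above lid mm %.1f"%(1e3*(p[2]-.022-.08)),"yawerr deg %.2f"%np.degrees(yaw-YAW),"tilt",np.round(R[:2,2],4),"F",np.round(o["force"],1),"w %.3f"%o["width"])
    return o,R
E
python3 - <<'E'
from h import *
o,R=where()
p=o["position"].copy();goal=np.r_[chest(0,-18),.23]
Rg=np.c_[[-np.sin(YAW),np.cos(YAW),0],[np.cos(YAW),np.sin(YAW),0],[0,0,-1]]
N=20
dr=(Ro.from_matrix(R).inv()*Ro.from_matrix(Rg)).as_rotvec();print("rot units",np.degrees(dr)/6)
for i in range(N):
    f=Ro.from_matrix(R)*Ro.from_rotvec(dr*i/N)
    print(np.round(f.inv().apply((goal-p)/N)*100,2),np.round(np.degrees(dr)/6/N,2))
E
```

```text
t0.10 chest xy mm [-318.1 -564.6] tip above lid mm 146.0 yawerr deg -66.81 tilt [-0.0005  0.0014] F [ 0.2  0.  -0.2] w 1.001
rot units [-1.28019198e-02 -6.98624606e-03 -1.11350145e+01]
[ 2.54 -1.89  0.09] [-0.   -0.   -0.56]
[ 2.64 -1.73  0.09] [-0.   -0.   -0.56]
[ 2.74 -1.58  0.09] [-0.   -0.   -0.56]
[ 2.83 -1.42  0.09] [-0.   -0.   -0.56]
[ 2.91 -1.25  0.09] [-0.   -0.   -0.56]
[ 2.97 -1.08  0.09] [-0.   -0.   -0.56]
[ 3.03 -0.9   0.09] [-0.   -0.   -0.56]
[ 3.08 -0.72  0.09] [-0.   -0.   -0.56]
[ 3.12 -0.54  0.09] [-0.   -0.   -0.56]
[ 3.14 -0.36  0.09] [-0.   -0.   -0.56]
[ 3.16 -0.18  0.09] [-0.   -0.   -0.56]
[3.16 0.01 0.09] [-0.   -0.   -0.56]
[3.16 0.19 0.09] [-0.   -0.   -0.56]
[3.14 0.38 0.09] [-0.   -0.   -0.56]
[3.11 0.56 0.09] [-0.   -0.   -0.56]
[3.07 0.74 0.09] [-0.   -0.   -0.56]
[3.03 0.92 0.09] [-0.   -0.   -0.56]
[2.97 1.09 0.09] [-0.   -0.   -0.56]
[2.9  1.26 0.09] [-0.   -0.   -0.56]
[2.82 1.43 0.09] [-0.   -0.   -0.56]
```

{"method": "step_arm", "body": {"plan": [{"tx": 2.5,"ty": -1.9,"wz": -0.56,"hand": 0.48},{"tx": 2.6,"ty": -1.7,"wz": -0.56,"hand": 0.48},{"tx": 2.7,"ty": -1.6,"wz": -0.56,"hand": 0.48},{"tx": 2.8,"ty": -1.4,"wz": -0.56,"hand": 0.48},{"tx": 2.9,"ty": -1.3,"wz": -0.56,"hand": 0.48},{"tx": 3.0,"ty": -1.1,"wz": -0.56,"hand": 0.48},{"tx": 3.0,"ty": -0.9,"wz": -0.56,"hand": 0.48},{"tx": 3.1,"ty": -0.7,"wz": -0.56,"hand": 0.48},{"tx": 3.1,"ty": -0.5,"wz": -0.56,"hand": 0.48},{"tx": 3.1,"ty": -0.4,"wz": -0.56,"hand": 0.48}]}}

```text
invalid input at $.plan[0]: expected keys wx, wy, wz, tx, ty, tz, hand
```

{"method": "step_arm", "body": {"plan": [{"tx": 3.1,"ty": -0.2,"wz": -0.56,"hand": 0.48},{"tx": 3.1,"ty": 0,"wz": -0.56,"hand": 0.48},{"tx": 3.1,"ty": 0.2,"wz": -0.56,"hand": 0.48},{"tx": 3.1,"ty": 0.4,"wz": -0.56,"hand": 0.48},{"tx": 3.1,"ty": 0.6,"wz": -0.56,"hand": 0.48},{"tx": 3.0,"ty": 0.7,"wz": -0.56,"hand": 0.48},{"tx": 3.0,"ty": 0.9,"wz": -0.56,"hand": 0.48},{"tx": 2.8,"ty": 1.1,"wz": -0.56,"hand": 0.48},{"tx": 2.6,"ty": 1.2,"wz": -0.56,"hand": 0.48},{"tx": 0,"ty": 0,"hand": 0.48}]}}

```text
invalid input at $.plan[0]: expected keys wx, wy, wz, tx, ty, tz, hand
```

```bash
python3 - <<'E'
from h import *
import cv2
where()
for n in("side","top"):
    p,d=arm.get_image(n);cv2.imwrite(f"pics/{n}1.png",p[:,:,::-1])
a=cv2.imread("pics/side1.png")[130:345,150:365];b=cv2.imread("pics/top1.png")[150:270,240:380]
cv2.imwrite("pics/c1.png",np.hstack([cv2.resize(a,(400,400)),cv2.resize(b,(400,400))]))
E
```

```text
t0.10 chest xy mm [-318.1 -564.6] tip above lid mm 146.0 yawerr deg -66.81 tilt [-0.0005  0.0014] F [ 0.2  0.  -0.2] w 1.001
```

View pics/c1.png

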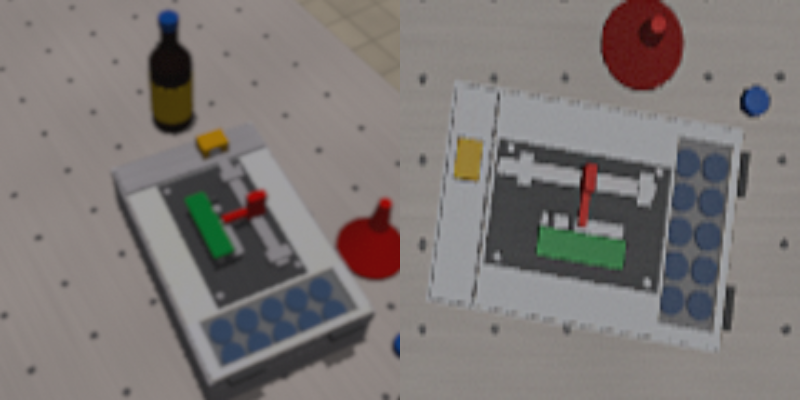

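All keys are required; nothing has moved yet. The picture shows the same scene with the arm not over the chest.

{"method": "step_arm", "body": {"plan": [{"wx": 0,"wy": 0,"wz": -0.56,"tx": 2.5,"ty": -1.9,"tz": 0,"hand": 0.48},{"wx": 0,"wy": 0,"wz": -0.56,"tx": 2.6,"ty": -1.7,"tz": 0,"hand": 0.48},{"wx": 0,"wy": 0,"wz": -0.56,"tx": 2.7,"ty": -1.6,"tz": 0,"hand": 0.48},{"wx": 0,"wy": 0,"wz": -0.56,"tx": 2.8,"ty": -1.4,"tz": 0,"hand": 0.48},{"wx": 0,"wy": 0,"wz": -0.56,"tx": 2.9,"ty": -1.3,"tz": 0,"hand": 0.48},{"wx": 0,"wy": 0,"wz": -0.56,"tx": 3.0,"ty": -1.1,"tz": 0,"hand": 0.48},{"wx": 0,"wy": 0,"wz": -0.56,"tx": 3.0,"ty": -0.9,"tz": 0,"hand": 0.48},{"wx": 0,"wy": 0,"wz": -0.56,"tx": 3.1,"ty": -0.7,"tz": 0,"hand": 0.48},{"wx": 0,"wy": 0,"wz": -0.56,"tx": 3.1,"ty": -0.5,"tz": 0,"hand": 0.48},{"wx": 0,"wy": 0,"wz": -0.56,"tx": 3.1,"ty": -0.4,"tz": 0,"hand": 0.48}]}}

```text
clock: 1.03
position: [0.3552, -0.3562, 0.2488]
ee_rot: [2.864, 1.291, -0.0]
force: [0.0, -0.1, -0.7]
width: 0.482
```

{"method": "step_arm", "body": {"plan": [{"wx": 0,"wy": 0,"wz": -0.56,"tx": 3.1,"ty": -0.2,"tz": 0,"hand": 0.48},{"wx": 0,"wy": 0,"wz": -0.56,"tx": 3.1,"ty": 0,"tz": 0,"hand": 0.48},{"wx": 0,"wy": 0,"wz": -0.56,"tx": 3.1,"ty": 0.2,"tz": 0,"hand": 0.48},{"wx": 0,"wy": 0,"wz": -0.56,"tx": 3.1,"ty": 0.4,"tz": 0,"hand": 0.48},{"wx": 0,"wy": 0,"wz": -0.56,"tx": 3.1,"ty": 0.6,"tz": 0,"hand": 0.48},{"wx": 0,"wy": 0,"wz": -0.56,"tx": 3.0,"ty": 0.7,"tz": 0,"hand": 0.48},{"wx": 0,"wy": 0,"wz": -0.56,"tx": 3.0,"ty": 0.9,"tz": 0,"hand": 0.48},{"wx": 0,"wy": 0,"wz": -0.56,"tx": 2.8,"ty": 1.1,"tz": 0,"hand": 0.48},{"wx": 0,"wy": 0,"wz": -0.56,"tx": 2.6,"ty": 1.2,"tz": 0,"hand": 0.48},{"wx": 0,"wy": 0,"wz": 0,"tx": 0,"ty": 0,"tz": 0,"hand": 0.48}]}}

```text
clock: 1.87
position: [0.5305, -0.1354, 0.2489]
ee_rot: [-2.42, -2.002, -0.006]
force: [0.1, 0.7, 0.0]
width: 0.48
```

```bash
python3 - <<'E'
from h import *
import cv2
where()
for n in("side","top"):
    p,d=arm.get_image(n);cv2.imwrite(f"pics/{n}2.png",p[:,:,::-1])
a=cv2.imread("pics/side2.png")[130:345,150:365];b=cv2.imread("pics/top2.png")[150:270,240:380]
cv2.imwrite("pics/c2.png",np.hstack([cv2.resize(a,(400,400)),cv2.resize(b,(400,400))]))
E
```

```text
t1.87 chest xy mm [-19.4 -46.8] tip above lid mm 146.9 yawerr deg -2.37 tilt [0.0023 0.0032] F [0.1 0.7 0. ] w 0.480
```

View pics/c2.png

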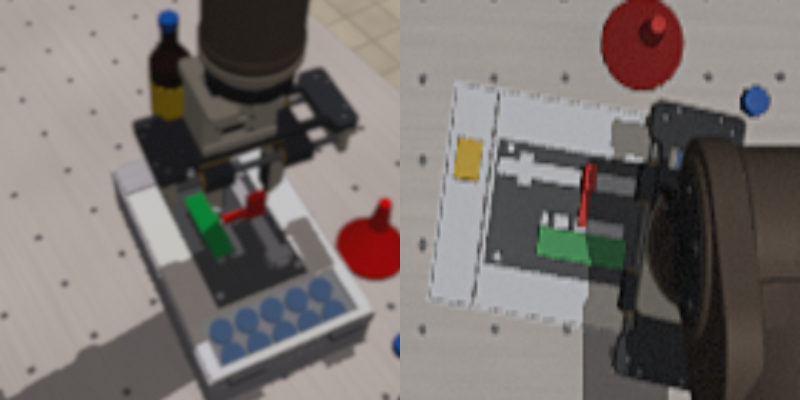

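{"method": "step_arm", "body": {"plan": [{"wx": 0,"wy": 0,"wz": -0.1,"tx": 0.7,"ty": 0.5,"tz": 0,"hand": 0.48},{"wx": 0,"wy": 0,"wz": -0.1,"tx": 0.7,"ty": 0.5,"tz": 0,"hand": 0.48},{"wx": 0,"wy": 0,"wz": -0.1,"tx": 0.7,"ty": 0.5,"tz": 0.5,"hand": 0.48},{"wx": 0,"wy": 0,"wz": -0.1,"tx": 0.7,"ty": 0.5,"tz": 1.5,"hand": 0.48},{"wx": 0,"wy": 0,"wz": 0,"tx": 0,"ty": 0,"tz": 2.0,"hand": 0.48},{"wx": 0,"wy": 0,"wz": 0,"tx": 0,"ty": 0,"tz": 2.0,"hand": 0.48},{"wx": 0,"wy": 0,"wz": 0,"tx": 0,"ty": 0,"tz": 1.0,"hand": 0.48},{"wx": 0,"wy": 0,"wz": 0,"tx": 0,"ty": 0,"tz": 0.5,"hand": 0.48},{"wx": 0,"wy": 0,"wz": 0,"tx": 0,"ty": 0,"tz": 0,"hand": 0.48},{"wx": 0,"wy": 0,"wz": 0,"tx": 0,"ty": 0,"tz": 0,"hand": 0.48}]}}

```text
clock: 2.8
position: [0.5526, -0.1176, 0.1742]
ee_rot: [2.389, 2.04, 0.001]
force: [-0.6, -0.8, 0.3]
width: 0.478
```

```bash
python3 - <<'E'
from h import *
import cv2
where()
p,d=arm.get_image("side");cv2.imwrite("pics/side3.png",p[:,:,::-1])
a=cv2.imread("pics/side3.png")[170:320,205:355];cv2.imwrite("pics/c3.png",cv2.resize(a,(600,600),interpolation=2))
E
```

```text
t2.80 chest xy mm [ -0.2 -25.9] tip above lid mm 72.2 yawerr deg -0.58 tilt [ 0.0006 -0.    ] F [-0.6 -0.8  0.3] w 0.478
```

View pics/c3.png

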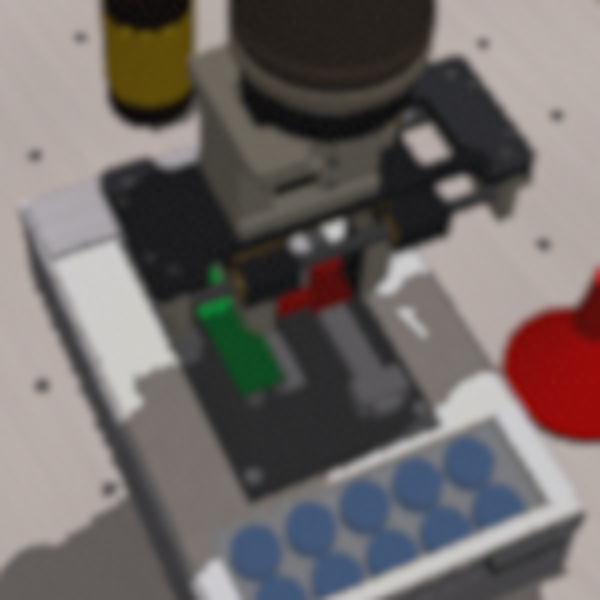

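```bash
python3 - <<'E'
from h import *
import cv2
o,R=where();p=o["position"]
a=cv2.imread("pics/side3.png")[170:320,205:355];a=cv2.resize(a,(600,600),interpolation=2)
def uv(X): return tuple(int(v) for v in ((proj("side",[X])[0]-[205,170]+.5)*4-.5))
for s,col in((-1,(0,255,255)),(1,(255,255,0))):
  for sx in(-.0095,.0095):
    for y in(.022,.041):
        cv2.circle(a,uv(p+R@[sx,s*y,.022]),4,col,-1)
        cv2.circle(a,uv(p+R@[sx,s*y,-.02]),3,col,1)
cv2.imwrite("pics/c3b.png",a)
E
```

```text
t2.85 chest xy mm [  0.  -25.9] tip above lid mm 72.7 yawerr deg -0.57 tilt [ 0.0014 -0.0002] F [0.3 0.3 0.3] w 0.481
```

View pics/c3b.png

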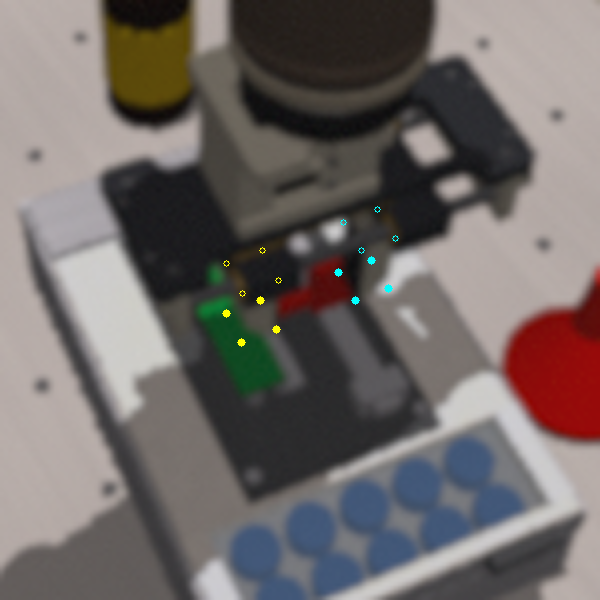

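```bash
python3 - <<'E'
import cv2,numpy as np
a=cv2.imread("pics/side3.png")[215:275,235:315]
a=cv2.resize(a,(800,600),interpolation=2).astype(float)
a=255*np.clip(a/160,0,1)**.6
cv2.imwrite("pics/c3d.png",a.astype('uint8'))
E
```

```text
(no output)
```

View pics/c3d.png

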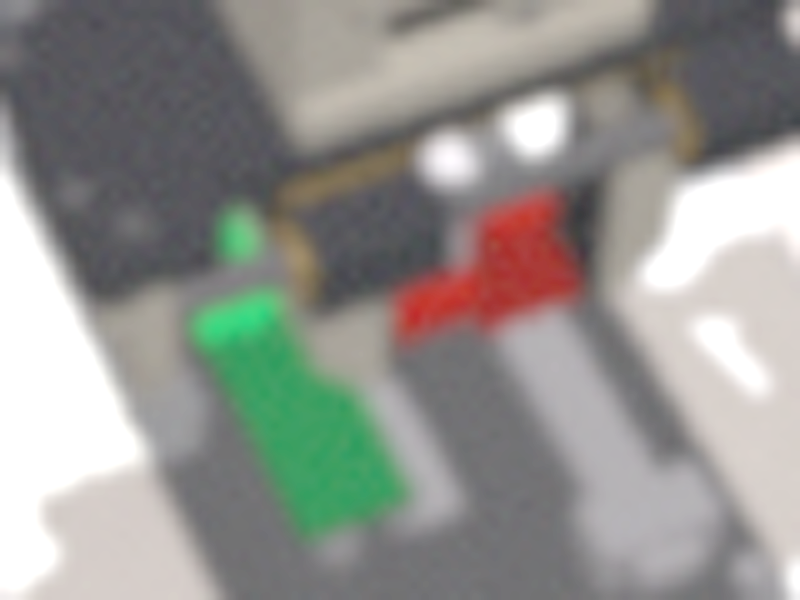

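{"method": "step_arm", "body": {"plan": [{"wx": 0,"wy": 0,"wz": -0.1,"tx": 0.2,"ty": 0,"tz": 0.5,"hand": 0.48},{"wx": 0,"wy": 0,"wz": 0,"tx": 0.2,"ty": 0,"tz": 0.8,"hand": 0.48},{"wx": 0,"wy": 0,"wz": 0,"tx": 0.2,"ty": 0,"tz": 0.8,"hand": 0.48},{"wx": 0,"wy": 0,"wz": 0,"tx": 0,"ty": 0,"tz": 0.8,"hand": 0.48},{"wx": 0,"wy": 0,"wz": 0,"tx": 0,"ty": 0,"tz": 0.2,"hand": 0.48},{"wx": 0,"wy": 0,"wz": 0,"tx": 0,"ty": 0,"tz": 0,"hand": 0.48},{"wx": 0,"wy": 0,"wz": 0,"tx": 0,"ty": 0,"tz": 0,"hand": 0.48},{"wx": 0,"wy": 0,"wz": 0,"tx": 0,"ty": 0,"tz": 0,"hand": 0.48},{"wx": 0,"wy": 0,"wz": 0,"tx": 0,"ty": 0,"tz": 0,"hand": 0.48},{"wx": 0,"wy": 0,"wz": 0,"tx": 0,"ty": 0,"tz": 0,"hand": 0.48}]}}

```text
clock: 3.68
position: [0.5532, -0.1117, 0.143]
ee_rot: [2.378, 2.052, 0.0]
force: [-0.5, -0.2, 0.1]
width: 0.476
```

```bash
cat > look.py <<'E'
from h import *
import cv2,sys
k=sys.argv[1]
where()
p,d=arm.get_image("side")
where()
a=p[205:280,225:325,::-1]
a=cv2.resize(a,(800,600),interpolation=2).astype(float)
cv2.imwrite(f"pics/c{k}.png",(255*np.clip(a/160,0,1)**.6).astype('uint8'))
E
python3 look.py 4
```

```text
t3.68 chest xy mm [ -0.4 -20. ] tip above lid mm 41.0 yawerr deg 0.02 tilt [ 0.0005 -0.0002] F [-0.5 -0.2  0.1] w 0.476
t3.73 chest xy mm [ -0.4 -20. ] tip above lid mm 41.0 yawerr deg 0.02 tilt [ 0.0006 -0.0002] F [ 0.5 -0.8 -0.2] w 0.480
```

View pics/c4.png

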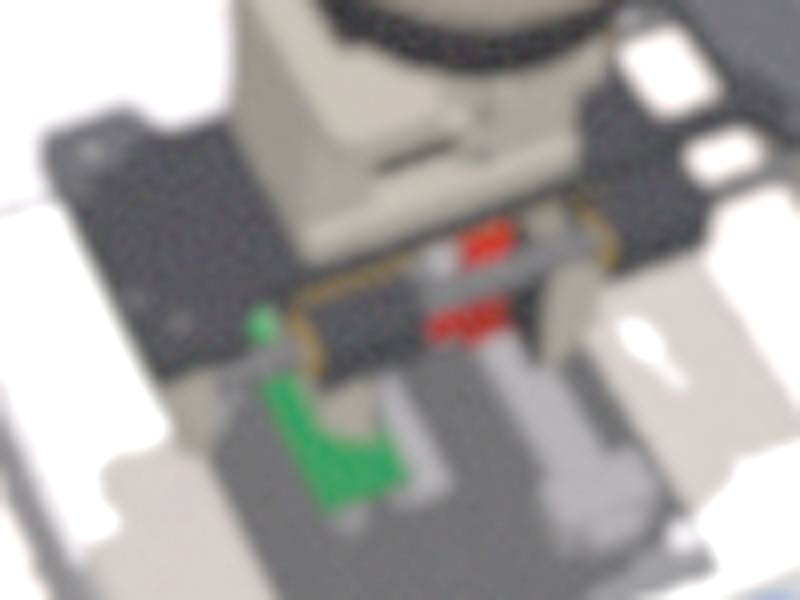

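{"method": "step_arm", "body": {"plan": [{"wx": 0,"wy": 0,"wz": 0,"tx": 0,"ty": 0,"tz": 0.2,"hand": 0.48},{"wx": 0,"wy": 0,"wz": 0,"tx": 0,"ty": 0,"tz": 0.2,"hand": 0.48},{"wx": 0,"wy": 0,"wz": 0,"tx": 0,"ty": 0,"tz": 0.2,"hand": 0.48},{"wx": 0,"wy": 0,"wz": 0,"tx": 0,"ty": 0,"tz": 0.2,"hand": 0.48},{"wx": 0,"wy": 0,"wz": 0,"tx": 0,"ty": 0,"tz": 0.2,"hand": 0.48},{"wx": 0,"wy": 0,"wz": 0,"tx": 0,"ty": 0,"tz": 0.1,"hand": 0.48},{"wx": 0,"wy": 0,"wz": 0,"tx": 0,"ty": 0,"tz": 0,"hand": 0.48},{"wx": 0,"wy": 0,"wz": 0,"tx": 0,"ty": 0,"tz": 0,"hand": 0.48},{"wx": 0,"wy": 0,"wz": 0,"tx": 0,"ty": 0,"tz": 0,"hand": 0.48},{"wx": 0,"wy": 0,"wz": 0,"tx": 0,"ty": 0,"tz": 0,"hand": 0.48}]}}

```text
clock: 4.57
position: [0.5531, -0.1117, 0.1318]
ee_rot: [2.378, 2.053, 0.0]
force: [-1.6, 0.3, 2.9]
width: 0.48
```

```bash
python3 look.py 5
```

```text
t4.57 chest xy mm [ -0.6 -20. ] tip above lid mm 29.8 yawerr deg 0.02 tilt [ 0.0001 -0.0001] F [-1.6  0.3  2.9] w 0.480
t4.62 chest xy mm [ -0.6 -20. ] tip above lid mm 29.8 yawerr deg 0.03 tilt [ 0.0001 -0.0001] F [-1.7 -1.3  2.7] w 0.481
```

View pics/c5.png

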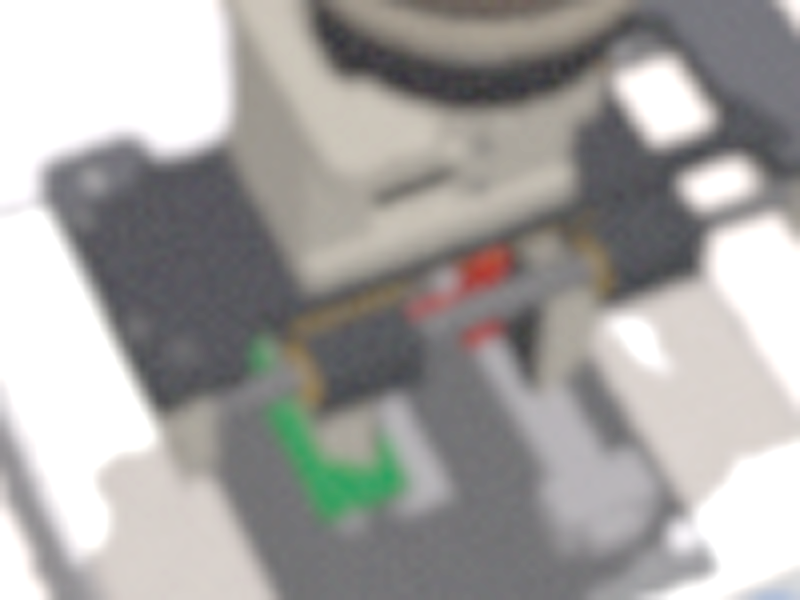

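{"method": "step_arm", "body": {"plan": [{"wx": 0,"wy": 0,"wz": 0,"tx": 0,"ty": 0,"tz": 0.1,"hand": 0.48},{"wx": 0,"wy": 0,"wz": 0,"tx": 0,"ty": 0,"tz": 0.1,"hand": 0.48},{"wx": 0,"wy": 0,"wz": 0,"tx": 0,"ty": 0,"tz": 0.1,"hand": 0.48},{"wx": 0,"wy": 0,"wz": 0,"tx": 0,"ty": 0,"tz": 0.1,"hand": 0.48},{"wx": 0,"wy": 0,"wz": 0,"tx": 0,"ty": 0,"tz": 0,"hand": 0.48},{"wx": 0,"wy": 0,"wz": 0,"tx": 0,"ty": 0,"tz": 0,"hand": 0.48},{"wx": 0,"wy": 0,"wz": 0,"tx": 0,"ty": 0,"tz": 0,"hand": 0.48},{"wx": 0,"wy": 0,"wz": 0,"tx": 0,"ty": 0,"tz": 0,"hand": 0.48},{"wx": 0,"wy": 0,"wz": 0,"tx": 0,"ty": 0,"tz": 0,"hand": 0.48},{"wx": 0,"wy": 0,"wz": 0,"tx": 0,"ty": 0,"tz": 0,"hand": 0.48}]}}

```text
clock: 5.45
position: [0.5531, -0.1116, 0.1278]
ee_rot: [2.378, 2.053, 0.0]
force: [-1.1, -0.2, 4.9]
width: 0.48
```

```bash
python3 look.py 6
```

```text
t5.45 chest xy mm [ -0.6 -19.9] tip above lid mm 25.8 yawerr deg 0.03 tilt [ 0.0001 -0.0001] F [-1.1 -0.2  4.9] w 0.480
t5.50 chest xy mm [ -0.6 -19.9] tip above lid mm 25.8 yawerr deg 0.03 tilt [ 0.0001 -0.0001] F [-1.8  0.4  3.8] w 0.475
```

View pics/c6.png

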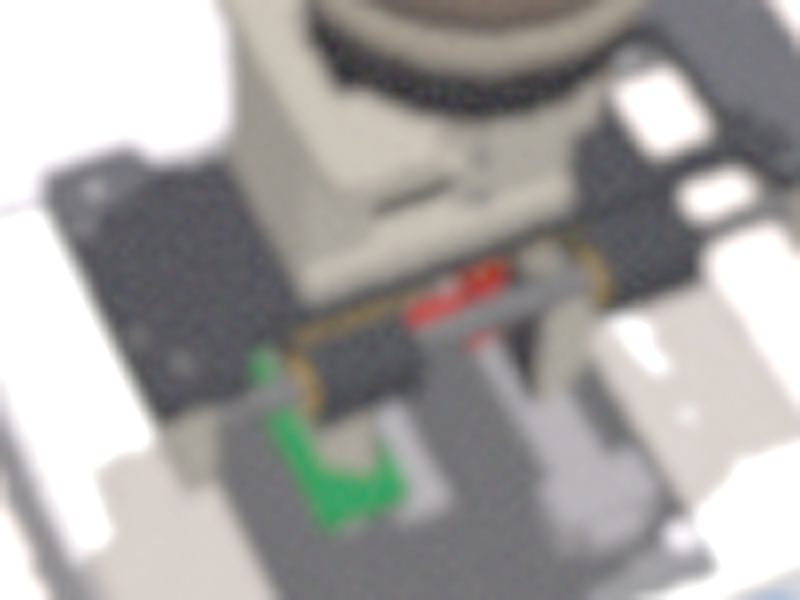

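{"method": "step_arm", "body": {"plan": [{"wx": 0,"wy": 0,"wz": 0,"tx": 0,"ty": 0,"tz": 0.05,"hand": 0.48},{"wx": 0,"wy": 0,"wz": 0,"tx": 0.3,"ty": 0,"tz": 0,"hand": 0.48},{"wx": 0,"wy": 0,"wz": 0,"tx": 0.3,"ty": 0,"tz": 0,"hand": 0.48},{"wx": 0,"wy": 0,"wz": 0,"tx": 0.3,"ty": 0,"tz": 0,"hand": 0.48},{"wx": 0,"wy": 0,"wz": 0,"tx": 0.3,"ty": 0,"tz": 0,"hand": 0.48},{"wx": 0,"wy": 0,"wz": 0,"tx": 0.3,"ty": 0,"tz": 0,"hand": 0.48},{"wx": 0,"wy": 0,"wz": 0,"tx": 0.3,"ty": 0,"tz": 0,"hand": 0.48},{"wx": 0,"wy": 0,"wz": 0,"tx": 0.2,"ty": 0,"tz": 0,"hand": 0.48},{"wx": 0,"wy": 0,"wz": 0,"tx": 0,"ty": 0,"tz": 0,"hand": 0.48},{"wx": 0,"wy": 0,"wz": 0,"tx": 0,"ty": 0,"tz": 0,"hand": 0.48}]}}

```text
clock: 6.33
position: [0.5563, -0.0919, 0.1273]
ee_rot: [2.378, 2.053, 0.0]
force: [0.0, -4.9, 3.9]
width: 0.482
```

```bash
python3 look.py 7
```

```text
t6.33 chest xy mm [-0.4  0.1] tip above lid mm 25.3 yawerr deg 0.03 tilt [ 0.0005 -0.0004] F [ 0.  -4.9  3.9] w 0.482
t6.38 chest xy mm [-0.3  0. ] tip above lid mm 25.3 yawerr deg 0.03 tilt [ 0.0006 -0.0003] F [ 0.9 -4.   4.6] w 0.480
```

View pics/c7.png

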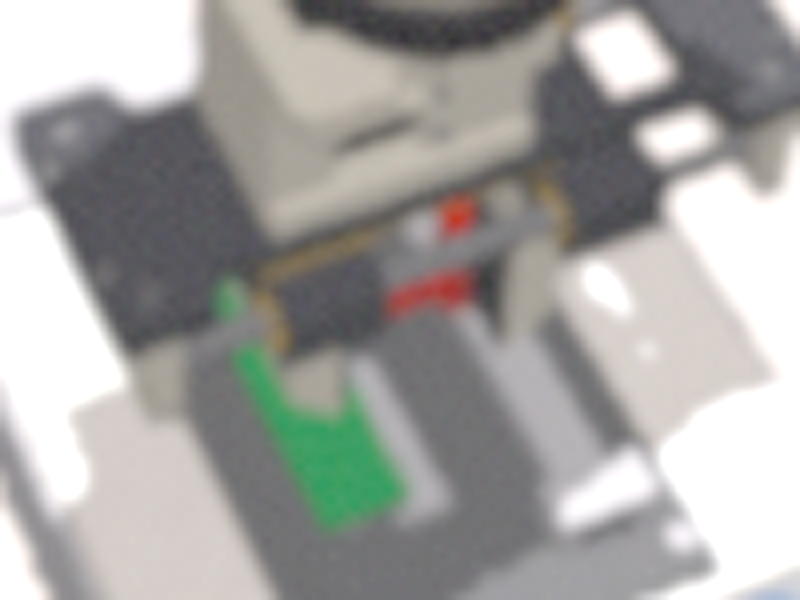

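{"method": "step_arm", "body": {"plan": [{"wx": 0,"wy": 0,"wz": 0,"tx": 0.2,"ty": 0,"tz": 0,"hand": 0.48},{"wx": 0,"wy": 0,"wz": 0,"tx": 0.3,"ty": 0,"tz": 0,"hand": 0.48},{"wx": 0,"wy": 0,"wz": 0,"tx": 0.3,"ty": 0,"tz": 0,"hand": 0.48},{"wx": 0,"wy": 0,"wz": 0,"tx": 0.3,"ty": 0,"tz": 0,"hand": 0.48},{"wx": 0,"wy": 0,"wz": 0,"tx": 0.3,"ty": 0,"tz": 0,"hand": 0.48},{"wx": 0,"wy": 0,"wz": 0,"tx": 0.3,"ty": 0,"tz": 0,"hand": 0.48},{"wx": 0,"wy": 0,"wz": 0,"tx": 0.3,"ty": 0,"tz": 0,"hand": 0.48},{"wx": 0,"wy": 0,"wz": 0,"tx": 0.3,"ty": 0,"tz": 0,"hand": 0.48},{"wx": 0,"wy": 0,"wz": 0,"tx": 0.1,"ty": 0,"tz": 0,"hand": 0.48},{"wx": 0,"wy": 0,"wz": 0,"tx": 0,"ty": 0,"tz": 0,"hand": 0.48}]}}

```text
clock: 7.22
position: [0.5598, -0.0682, 0.1274]
ee_rot: [2.378, 2.052, 0.0]
force: [0.6, -3.9, 5.3]
width: 0.48
```

```bash
python3 look.py 8
```

```text
t7.22 chest xy mm [-0.4 24. ] tip above lid mm 25.4 yawerr deg 0.03 tilt [ 0.0006 -0.0004] F [ 0.6 -3.9  5.3] w 0.480
t7.27 chest xy mm [-0.4 24. ] tip above lid mm 25.3 yawerr deg 0.02 tilt [ 0.0005 -0.0002] F [ 1.  -4.5  4.8] w 0.478
```

View pics/c8.png

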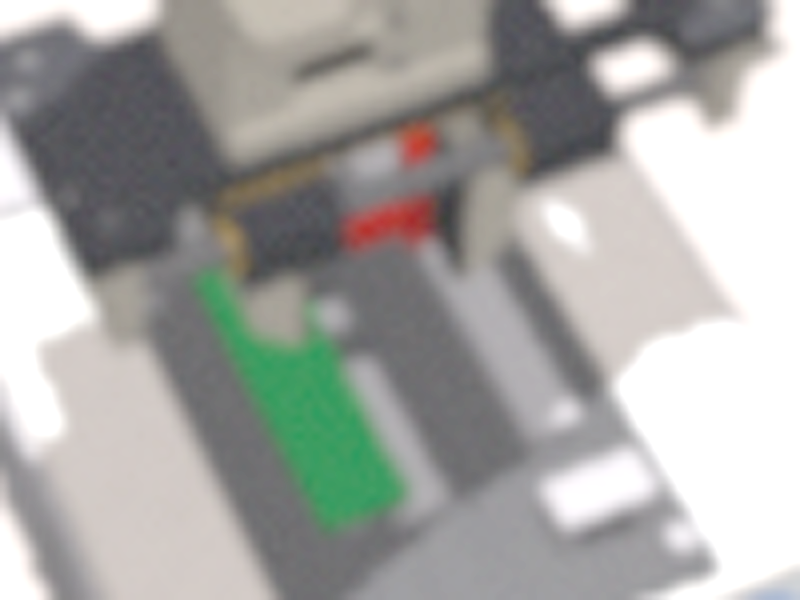

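{"method": "step_arm", "body": {"plan": [{"wx": 0,"wy": 0,"wz": 0,"tx": 0.1,"ty": 0,"tz": 0,"hand": 0.48},{"wx": 0,"wy": 0,"wz": 0,"tx": 0.1,"ty": 0,"tz": 0,"hand": 0.48},{"wx": 0,"wy": 0,"wz": 0,"tx": 0.1,"ty": 0,"tz": 0,"hand": 0.48},{"wx": 0,"wy": 0,"wz": 0,"tx": 0.1,"ty": 0,"tz": 0,"hand": 0.48},{"wx": 0,"wy": 0,"wz": 0,"tx": 0.05,"ty": 0,"tz": 0,"hand": 0.48},{"wx": 0,"wy": 0,"wz": 0,"tx": 0.05,"ty": 0,"tz": 0,"hand": 0.48},{"wx": 0,"wy": 0,"wz": 0,"tx": 0,"ty": 0,"tz": 0,"hand": 0.48},{"wx": 0,"wy": 0,"wz": 0,"tx": 0,"ty": 0,"tz": 0,"hand": 0.48},{"wx": 0,"wy": 0,"wz": 0,"tx": 0,"ty": 0,"tz": 0,"hand": 0.48},{"wx": 0,"wy": 0,"wz": 0,"tx": 0,"ty": 0,"tz": 0,"hand": 0.48}]}}

```text
clock: 8.1
position: [0.5603, -0.0645, 0.1274]
ee_rot: [2.379, 2.051, -0.001]
force: [1.1, -7.0, 6.7]
width: 0.48
```

```bash
python3 look.py 9
```

```text
t8.10 chest xy mm [-0.4 27.8] tip above lid mm 25.4 yawerr deg -0.05 tilt [ 0.0002 -0.0014] F [ 1.1 -7.   6.7] w 0.480
t8.15 chest xy mm [-0.4 27.8] tip above lid mm 25.4 yawerr deg -0.05 tilt [ 0.0002 -0.0014] F [-0.5 -7.3  4.3] w 0.484
```

{"method": "step_arm", "body": {"plan": [{"wx": 0,"wy": 0,"wz": 0,"tx": 0.1,"ty": 0,"tz": 0,"hand": 0.48},{"wx": 0,"wy": 0,"wz": 0,"tx": 0.1,"ty": 0,"tz": 0,"hand": 0.48},{"wx": 0,"wy": 0,"wz": 0,"tx": 0.1,"ty": 0,"tz": 0,"hand": 0.48},{"wx": 0,"wy": 0,"wz": 0,"tx": 0,"ty": 0,"tz": 0,"hand": 0.48},{"wx": 0,"wy": 0,"wz": 0,"tx": 0,"ty": 0,"tz": 0,"hand": 0.48},{"wx": 0,"wy": 0,"wz": 0,"tx": 0,"ty": 0,"tz": 0,"hand": 0.48},{"wx": 0,"wy": 0,"wz": 0,"tx": 0,"ty": 0,"tz": 0,"hand": 0.48},{"wx": 0,"wy": 0,"wz": 0,"tx": 0,"ty": 0,"tz": 0,"hand": 0.48},{"wx": 0,"wy": 0,"wz": 0,"tx": 0,"ty": 0,"tz": 0,"hand": 0.48},{"wx": 0,"wy": 0,"wz": 0,"tx": 0,"ty": 0,"tz": 0,"hand": 0.48}]}}

```text
clock: 8.98
position: [0.5603, -0.0642, 0.1274]
ee_rot: [2.38, 2.046, -0.005]
force: [-1.9, -15.0, 8.5]
width: 0.474
```

```bash
python3 look.py 10
```

```text
t8.98 chest xy mm [-0.4 28. ] tip above lid mm 25.4 yawerr deg -0.20 tilt [-0.0006 -0.0042] F [ -1.9 -15.    8.5] w 0.474
t9.03 chest xy mm [-0.4 28. ] tip above lid mm 25.4 yawerr deg -0.21 tilt [-0.0007 -0.0042] F [ -1.1 -14.4   7.7] w 0.477
```

View pics/c10.png

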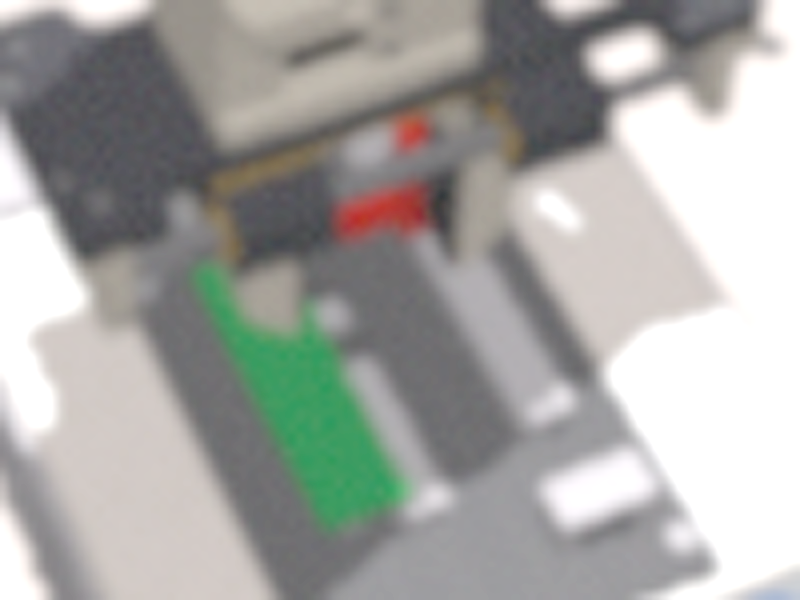

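{"method": "step_arm", "body": {"plan": [{"wx": 0,"wy": 0,"wz": 0,"tx": -0.1,"ty": 0,"tz": 0,"hand": 0.48},{"wx": 0,"wy": 0,"wz": 0,"tx": -0.1,"ty": 0,"tz": 0,"hand": 0.48},{"wx": 0,"wy": 0,"wz": 0,"tx": -0.1,"ty": 0,"tz": 0,"hand": 0.48},{"wx": 0,"wy": 0,"wz": 0,"tx": -0.1,"ty": 0,"tz": 0,"hand": 0.48},{"wx": 0,"wy": 0,"wz": 0,"tx": -0.1,"ty": 0,"tz": 0,"hand": 0.48},{"wx": 0,"wy": 0,"wz": 0,"tx": 0,"ty": 0,"tz": -0.3,"hand": 0.48},{"wx": 0,"wy": 0,"wz": 0,"tx": 0,"ty": 0,"tz": -0.5,"hand": 0.48},{"wx": 0,"wy": 0,"wz": 0,"tx": 0,"ty": 0,"tz": -0.8,"hand": 0.48},{"wx": 0,"wy": 0,"wz": 0,"tx": 0,"ty": 0,"tz": -1.5,"hand": 0.48},{"wx": 0,"wy": 0,"wz": 0,"tx": 0,"ty": 0,"tz": -2.5,"hand": 0.48}]}}

```text
clock: 9.87
position: [0.5578, -0.0643, 0.1821]
ee_rot: [-2.374, -2.052, 0.005]
force: [0.7, -0.7, 0.6]
width: 0.479
```

{"method": "step_arm", "body": {"plan": [{"wx": 0,"wy": 0,"wz": 0,"tx": 0,"ty": 0,"tz": -2.5,"hand": 0.48},{"wx": 0,"wy": 0,"wz": 0,"tx": 0,"ty": 0,"tz": -2.5,"hand": 0.48},{"wx": 0,"wy": 0,"wz": 0,"tx": -1,"ty": -2.0,"tz": -1.5,"hand": 0.48},{"wx": 0,"wy": 0,"wz": 0,"tx": -2,"ty": -2.5,"tz": 0,"hand": 0.48},{"wx": 0,"wy": 0,"wz": 0,"tx": -2.5,"ty": -2.5,"tz": 0,"hand": 0.48},{"wx": 0,"wy": 0,"wz": 0,"tx": -2.5,"ty": -2.5,"tz": 0,"hand": 0.48},{"wx": 0,"wy": 0,"wz": 0,"tx": -2.5,"ty": -2.5,"tz": 0,"hand": 0.48},{"wx": 0,"wy": 0,"wz": 0,"tx": -2.5,"ty": -2.5,"tz": 0,"hand": 0.48},{"wx": 0,"wy": 0,"wz": 0,"tx": -2.5,"ty": -2.0,"tz": 0,"hand": 0.48},{"wx": 0,"wy": 0,"wz": 0,"tx": -1,"ty": 0,"tz": 0,"hand": 0.48}]}}

```text
clock: 10.7
position: [0.3677, -0.2059, 0.2482]
ee_rot: [-2.38, -2.048, 0.005]
force: [-0.4, -0.3, -0.1]
width: 0.477
```

```bash
python3 look.py 11;  python3 - <<'E'
from h import *
import cv2
p,d=arm.get_image("top");b=p[150:270,200:440,::-1];cv2.imwrite("pics/t11.png",cv2.resize(b,(800,400),interpolation=2))
E
```

```text
t10.70 chest xy mm [-170.2 -140.4] tip above lid mm 146.2 yawerr deg -0.15 tilt [-0.0035 -0.0004] F [-0.4 -0.3 -0.1] w 0.477
t10.75 chest xy mm [-168.  -141.2] tip above lid mm 146.4 yawerr deg -0.22 tilt [-0.0016 -0.001 ] F [ 0.5 -1.3 -0.5] w 0.479
```

View pics/c11.png

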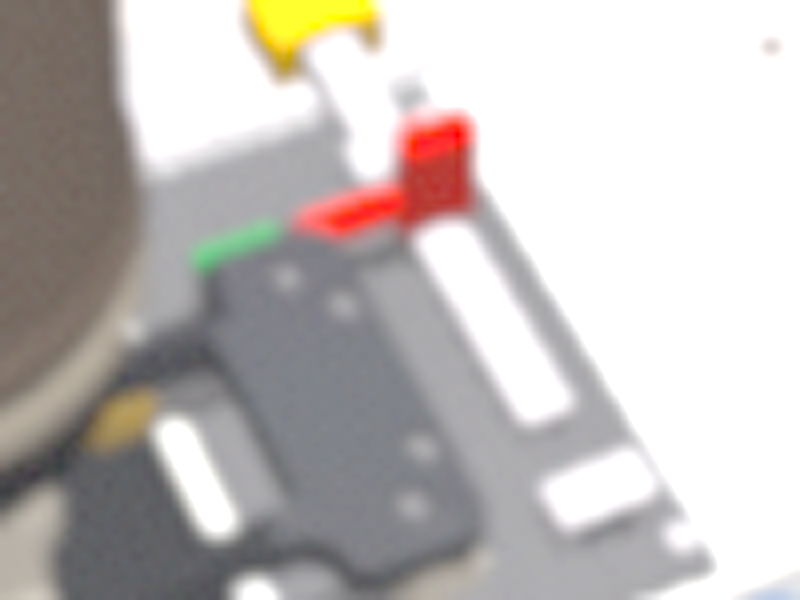

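View pics/t11.png

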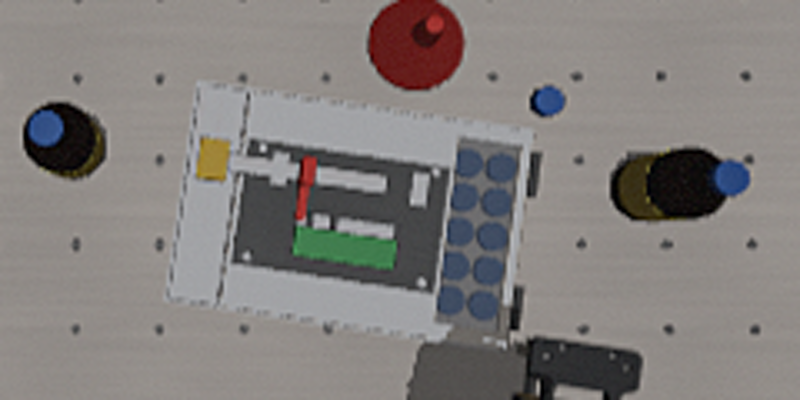

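```bash
python3 - <<'E'
from h import *
import cv2
p0=cv2.imread("pics/top0.png")[:,:,::-1];d0=np.load("pics/top0.npy")
p,d=arm.get_image("top")
def m(p,d,k):
    q=p.astype(int)
    g={"g":(q[...,1]>q[...,0]*1.6)&(q[...,1]>q[...,2]*1.4),"r":(q[...,0]>q[...,1]*2.5)&(q[...,0]>80)}[k]
    g[:184]=0;g[:,:250]=0;g[:,370:]=0
    v,u=np.where(g);c=C["top"];z=d[v,u];X=np.linalg.solve(c["mtx"],np.c_[u,v,np.ones(len(u))].T)*z
    W=(c["R"].T@(X-c["t"][:,None])).T;e=W[:,:2]-[CX,CY];cs,sn=np.cos(YAW),np.sin(YAW)
    ch=np.c_[cs*e[:,0]+sn*e[:,1],-sn*e[:,0]+cs*e[:,1],W[:,2]-.08]*1e3
    return len(u),np.median(ch,0).round(1),np.percentile(ch,[5,95],axis=0).round(1).tolist()
for k in "gr":
    print(k,m(p0,d0,k));print(k,m(p,d,k))
print(arm.observe()["force"])
E
```

```text
g (271, array([-30.5,   5.8,  33.4]), [[-41.8, -34.4, 28.2], [-19.3, 45.5, 36.2]])
g (276, array([-30.8,   5. ,  33.4]), [[-42.2, -35.6, 6.1], [-19.4, 45.0, 36.7]])
r (57, array([19.1,  6.4, 33.2]), [[-8.4, 2.4, 26.4], [39.8, 10.3, 55.4]])
r (59, array([19.5, 46.4, 33.5]), [[-7.8, 42.0, 25.7], [38.2, 50.4, 56.2]])
[-0.64438297 -0.43352065 -0.09141865]
```

```bash
python3 -c "
from cell import arm
print(arm.sign_off())"
```

```text
the job is handed in; nothing more can be done
None
```

The lid is locked: the bolt is fully home in the yellow keeper, the green catch is back up behind it, and I have handed the job in.

- **What I did:** I pressed the catch pad about 8 mm with one fingertip and kept it held. The other fingertip pushed the tab until it met a firm stop, where the push force rose to 15 N with almost no further movement. I then eased off, lifted straight up and moved clear. It took about 11 s.
- **Bolt:** In the top view the tab moved 40 mm, from about 5–6 mm travel to about 45 mm, and the nose is visible inside the keeper.
- **Catch:** The pad top measures 33.4 mm above the lid, the same as before the press, so it has sprung back up.
- **Bystanders:** The bottles, funnel and cap look unmoved in the top view; I did not measure them. The force readings with the arm clear were near zero.
- **What disagreed:**
  - My first two move calls were refused for missing keys, before anything moved.
  - The end stop came about 1.5 mm before I had calculated, which is within the calibration error.

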